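# Drain, load and index a sample tube in the slide scanner

## Task

Take the blue-capped tube off the rocker, lay it cap-up in the yellow slant rest and let go so the sample runs down; then take it again by its cap and lower it fully home, upright, into the grey well of the scanner's carriage without letting it drop. Then pull the red plunger knob, slide the carriage towards the scanner's display end until the released plunger drops fully into the reading hole and locks there, and let go. Leave the orange-capped tube alone on the rocker.

Things in the scene. Friction and masses are not known exactly. Their poses are not given: they have to be found in the camera images.
- tube_blue: Loose sample tube, BLUE ribbed cap, dark contents, 120 mm long, 0.05 to 0.1 kg. Origin: centre of the tip end; z runs from tip to cap. Body 29 mm in diameter (tapers to 12 mm in the last 16 mm), cap 34 mm, from z = 96 to 120 mm. Starts level in a rocker lane, axis 102 mm above the table and 34 mm above the platform, held by 10 mm thick Vs at z = 20 and 80 mm; free for a grasp between them.
- tube_orange: The same kind of tube with an ORANGE cap, in the rocker's other lane, parallel, 80 mm away (which lane is which varies). It must stay where it is. Same origin and axes.
- tube_blue_tip (a point): Centre of the blue tube's tip end (its origin).
- tube_blue_cap (a point): Centre of the blue tube's cap top, 120 mm from the tip along the axis.
- rest: Fixed yellow slant rest, base 90 x 160 x 12 mm, origin: centre of the underside. Two open Vs (20 and 80 mm up the tube, 10 mm thick, 45 mm wide) hold a tube at 45 degrees: its axis lies in the rest's y-z plane, rising to +y. Lay it in from the open upper side (from -y and above, square to the axis). 33 mm of room below the axis between the Vs; the cap end is free to be gripped along the axis.
- rest_foot (a point): On the rest: where the centre of the tube's tip lies when the tube is in the rest (46 mm above the table), on a foot plate 36 mm wide.
- rest_top (a point): On the rest: where the centre of the cap's top lies when the tube is in the rest (131 mm above the table). The line from rest_foot to rest_top is the tube's axis.
- scanner: Fixed tube scanner, white base 120 x 400 mm with rails along y, origin at the underside, 10 mm to -y of the base's middle. The carriage slides along the scanner's +y, towards the white housing with the black display (130 x 75 mm, 85 mm high, centre y = 255 mm). A 100 mm high white reader block stands beside the track at x = 68 to 112 mm.
- well (a point): On the carriage: centre of the floor of the tube well, 56 mm above the table. Upright round bore 32.5 mm in diameter, 85 mm deep, in a grey tower 70 x 70 mm whose top is 141 mm above the table; a seated tube shows only its top 35 mm. The well lies 100 mm to -y (scanner axes) of the knob.
- knob (a point): On the plunger: a point inside the red knob, which is 30 mm in diameter, 32 mm high (18 mm below to 14 mm above this point); 146 mm above the table when the pin is home. It stands over a steel post 26 mm in diameter with its top 124 mm above the table. Pulled straight up; moves with the carriage.
- carriage (a joint): Travel along the scanner's +y, m: 0 at the loading place (start, locked by the plunger), end stop 0.165. About 2 N of friction. The reading hole is hidden under the carriage and black wiper lips, somewhere from 0.113 to 0.152, set anew each time: find it by touch, letting the pin ride on the strip and sliding on until it drops in (2 mm play each way) and blocks the carriage.
- plunger (a joint): Lift of the spring plunger, m: 0 home in a hole, 0.016 upper stop. The spring pulls it down with about 6 N at 0 and 10 N at the upper stop. The 10 mm pin reaches 9 mm deep into the strip: free of the hole above 0.009, and it rides on the strip at about 0.009 between the holes.

How it is judged:
By the outcome, as a careful person would: the job done as asked, in the order asked, and still so for the second after the job is handed in, with the robot touching nothing.
It also fails if it takes over 72 s, if anything falls off the work surface, if the arm or the gripper's body presses on something with over 40 N, if the wrist force passes 120 N, or if a joint passes its speed limit or range.

## Robot

A 6-joint arm with a two-finger parallel gripper is mounted at the origin on the work surface. World frame = base frame: x ahead of the robot, y to its left, z up, the work surface at z = 0. Lengths are in m, angles in degrees, forces in N, time in s.
With the tool pointing down it reaches from about 0.4 to 0.825 m from the base axis. Payload 7 kg.
Tool frame: the origin (TCP) lies midway between the tips of the shut fingers; the grasp point (between the pads) lies r.pinch_z behind it (r.pinch_z is the distance from the TCP to the grasp point, in m); z points along the fingers, y is the line along which they close (so a half turn about z gives the same grasp; the last joint's range is limited). The gripper opens to 88 mm and grips with 3 to 60 N. Pads are 19 mm wide; open, the fingers measure 130 mm over their backs; the gripper's body (78 mm by 193 mm) begins 47 mm behind the grasp point.
Start: joints at [16.507, 20.546, 0.682, 0, -70.136, -16.507], TCP at [0.675, -0, 0.227] pointing down, gripper open.
Joint ranges: [-176.03, 176.03], [-82.01, 121.73], [-58.28, 71.71], [-173.87, 95.51], [-174.79, -0.11], [-173.66, 173.66]. Speed limits (degrees/s): [136.94, 136.94, 172.46, 180, 180, 180].

## Interface

Orientations are given as [roll, pitch, yaw] about the fixed x, y, z axes, in that order (R = Rz(yaw) Ry(pitch) Rx(roll)).
In Python, from plant import r, optics, job gives the robot as it stands.
- The arm moves only by the shell command python3 -m crank 'ROWS' [FORCE]. ROWS is JSON, a list of rows, each an object with "xyz": the shift along the tool's x, y, z in units of 30 mm (1.0 is 30 mm), a list of three; "delta_rot": the turn, a rotation vector about the tool's x, y, z in degrees, a list of three; "claw": the closure, from 0 (fully open) to 1 (shut). A call has 1 to 20 rows; each row is the pose to reach, as a shift and turn from the pose commanded when the call began, along the tool's axes at that moment; what a row does not reach only later rows make up. A row lasts 1/8 s, in which the tool goes at most 62.5 mm and 10.7 degrees, less where a joint would pass 70% of its speed; a pose out of reach is approached as far as the arm can. A call with a gripper value outside its range is refused whole. The fingers move at their own pace and stop on an object; FORCE is the grip in N (left out, the last holds). Time passes only in rows, so rows that repeat a pose let the fingers close. It gives the time, the measured TCP pose, the force, the opening and the grip force at its end, in the units of the state.
- r.get_state(): the state, without advancing time (a new reading comes with each control period).
- optics.capture(name): name is "scene" or "side" or "wrist"; returns a dict with "img" (384x512x3 uint8, blue, green, red), "fovy" (degrees; the focal length in pixels is half the picture's height over the tangent of half this angle, whatever the lens; pixels are square), "cx", "cy" (the principal point, pixels), "eye" and "rotation" of the camera in the world; the wrist camera has in their place "hand_eye" (4x4, takes a point from camera to tool coordinates, whose origin is the TCP and whose axes are the flange's). Camera axes: x right, y up, looking along -z (the intrinsics and any distortion apply to the point x, -y, -z); pixel columns grow to the right and rows downward; lengths in m; the calibration is good to about 2 mm. The wrist camera is an equidistant fisheye: a pixel r from the principal point sees the ray r / f radians off the axis. A picture is of the moment at which its call begins: read the wrist's pose just before it. There is no depth.
- job.close_job(): hands the job in; it is judged then, once.
The state is a dict: "time_s": time; "joints": joint angles; "qd": joint speeds; "joint_torque": joint torques, N m; "tcp_pos": TCP position; "eef_rot": TCP orientation; "contact_force": force on the tool from outside, world axes, zero at the start; "moment": the same for the moment, N m; "gripper_width": finger opening in m; "gripper_force": force on a finger pad.
Only numpy, scipy, OpenCV 4.12 (cv2) and the standard library are available. Lean on these libraries where they do the work, as an engineer would, in place of code of your own. Each camera call takes 0.05 s, during which the arm holds its last target. There are 200 camera calls.

## Working session

There is one attempt and no reset: what is moved stays moved. The work goes in short steps, Python scripts to look and compute and a shell command to move; the robot and the scene stay as the last step left them, time stands still between calls to the robot, and variables do not carry over. Pictures are saved under pics/ and viewed, at most 10 in all, crops included, and the job is handed in when it is done.

```bash
ls; mkdir -p pics
python3 - <<'E'
from plant import r, optics, job
import cv2, numpy as np
print(r.get_state(), r.pinch_z)
for n in("scene","side"):
    c=optics.capture(n); cv2.imwrite(f"pics/{n}0.png",c["img"]); print(n,{k:(np.round(v,4).tolist() if k!="img" else 0) for k,v in c.items()})
s=r.get_state();c=optics.capture("wrist");cv2.imwrite("pics/wrist0.png",c["img"]);print({k:(np.round(v,4).tolist() if k!="img" else 0) for k,v in c.items()})
E
```

```text
pics
{'time_s': 0.0, 'joints': array([ 1.65077717e+01,  2.05908255e+01,  6.33790252e-01, -2.12952007e-02,
       -7.01362031e+01, -1.65064685e+01]), 'qd': array([-0.02451282,  0.08582601, -0.00158678,  0.09262564,  0.07355068,
        0.03077169]), 'joint_torque': array([-8.00930356e-04, -5.82726967e+01,  2.93058443e+01,  6.99745238e+00,
        6.93249181e-03, -2.06530804e-04]), 'tcp_pos': array([ 6.74503922e-01, -1.11124505e-05,  2.25626004e-01]), 'eef_rot': array([ 1.79904916e+02, -7.30010484e-03, -9.00059428e+01]), 'contact_force': array([ 0.76014064, -0.63953683,  0.03598762]), 'moment': array([ 0.04617639,  0.01296615, -0.03677635]), 'gripper_force': 0.0, 'gripper_width': 0.08752894311700035} 0.0188
scene {'img': 0, 'fovy': 56.8334, 'cx': 252.2902, 'cy': 191.5528, 'eye': [1.1623, -0.0489, 0.5276], 'rotation': [57.3557, 0.5168, 93.9233]}
side {'img': 0, 'fovy': 52.3732, 'cx': 254.4474, 'cy': 192.2846, 'eye': [0.0999, -0.7045, 0.8396], 'rotation': [45.1419, 0.8823, -35.2236]}
{'img': 0, 'fovy': 65.7065, 'cx': 253.4738, 'cy': 194.2953, 'hand_eye': [[-0.0006, 0.9523, 0.3051, 0.0829], [1.0, 0.0006, 0.0001, -0.001], [-0.0001, 0.3051, -0.9523, -0.1587], [0.0, 0.0, 0.0, 1.0]]}
```

View pictures.

Run:
```python
import cv2,numpy as np
a=cv2.imread("pics/scene0.png");b=cv2.imread("pics/side0.png")
cv2.imwrite("pics/scene0b.png",cv2.resize(a,(800,600),interpolation=cv2.INTER_CUBIC))
cv2.imwrite("pics/side0b.png",cv2.resize(b,(800,600),interpolation=cv2.INTER_CUBIC))
```

```text
(no output)
```

View pics/scene0b.png

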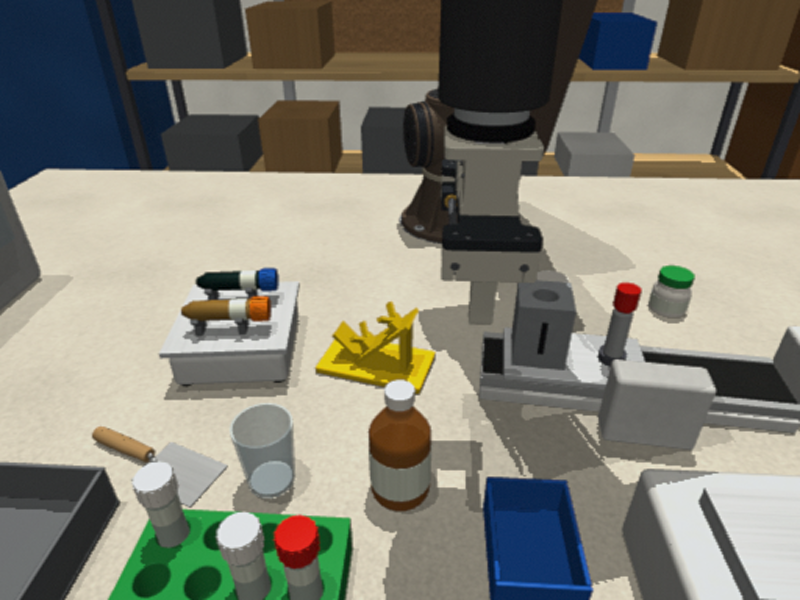

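View pics/side0b.png

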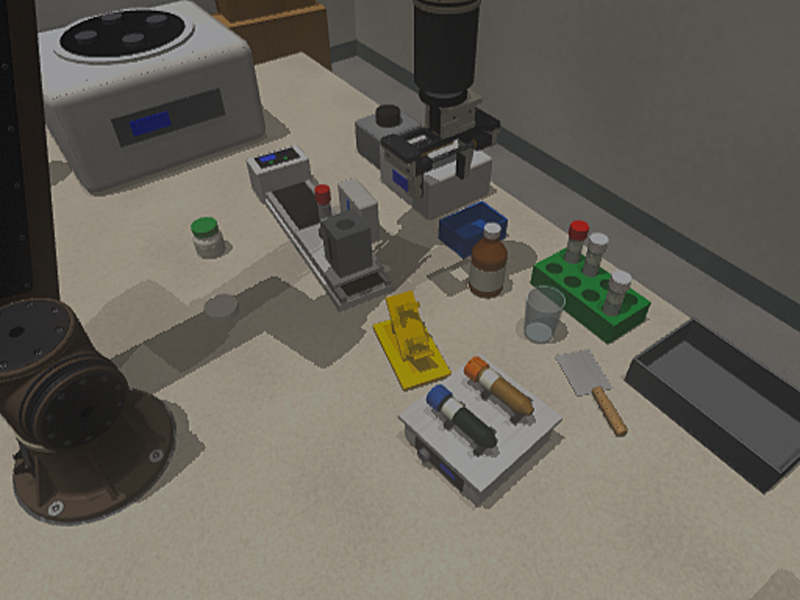

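View pics/wrist0.png

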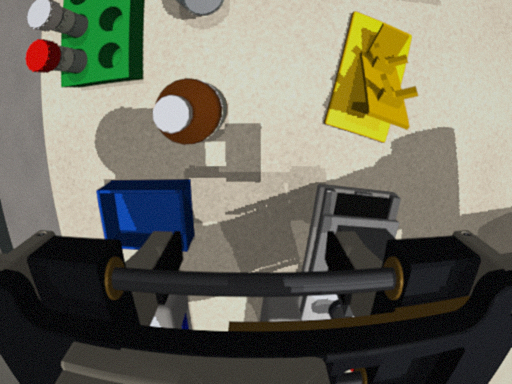

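```bash
cat > h.py <<'E'
import numpy as np, cv2
from plant import r, optics, job
from scipy.spatial.transform import Rotation as Ro
from scipy.optimize import least_squares
np.set_printoptions(precision=4,suppress=True)
def cam(n):
    s=r.get_state(); c=optics.capture(n)
    if n=="wrist":
        T=np.eye(4);T[:3,:3]=Ro.from_euler("xyz",s["eef_rot"],degrees=True).as_matrix();T[:3,3]=s["tcp_pos"]
        T=T@np.array(c["hand_eye"]); c["R"],c["t"]=T[:3,:3],T[:3,3]
    else:
        c["R"]=Ro.from_euler("xyz",c["rotation"],degrees=True).as_matrix(); c["t"]=np.array(c["eye"])
    c["f"]=192/np.tan(np.radians(c["fovy"]/2)); c["fish"]=n=="wrist"
    return c
def proj(c,P):
    p=(np.atleast_2d(P)-c["t"])@c["R"]*[1,-1,-1]
    if c["fish"]:
        q=np.linalg.norm(p[:,:2],axis=1); a=np.arctan2(q,p[:,2]); uv=p[:,:2]*(a/np.maximum(q,1e-9))[:,None]
    else: uv=p[:,:2]/p[:,2:]
    return uv*c["f"]+[c["cx"],c["cy"]]
def onz(c,px,z):
    uv=(np.atleast_2d(px)-[c["cx"],c["cy"]])/c["f"]
    if c["fish"]:
        a=np.linalg.norm(uv,axis=1); d=np.c_[uv*(np.sin(a)/np.maximum(a,1e-9))[:,None],np.cos(a)]
    else: d=np.c_[uv,np.ones(len(uv))]
    d=(d*[1,-1,-1])@c["R"].T
    return c["t"]+d*((z-c["t"][2])/d[:,2])[:,None]
def blob(c,lo,hi):
    h=cv2.cvtColor(c["img"],cv2.COLOR_BGR2HSV); m=cv2.inRange(h,np.array(lo),np.array(hi))
    n,l,s,ce=cv2.connectedComponentsWithStats(m)
    return [(ce[i].round(1).tolist(),int(s[i,4])) for i in range(1,n) if s[i,4]>12]
def fit(obs,x0):  # obs: (cam,local pts,pixels); x,y,yaw
    def f(v):
        R=Ro.from_euler("z",v[2]).as_matrix()
        return np.concatenate([(proj(c,np.array(L)@R.T+[v[0],v[1],0])-px).ravel() for c,L,px in obs])
    s=least_squares(f,x0,loss="soft_l1"); return s.x,f(s.x).reshape(-1,2)
def Rtool(): return Ro.from_euler("xyz",r.get_state()["eef_rot"],degrees=True)
E
python3 - <<'E'
from h import *
a,b,w=cam("scene"),cam("side"),cam("wrist")
k=.64
for c in(a,b): print("red",blob(c,(0,180,80),(5,255,255)),"blue",blob(c,(105,170,50),(120,255,255)))
print("blueline", onz(a,np.array([[268,279],[196,282]])*k,.102), onz(b,np.array([[441,399],[494,443]])*k,.102))
tube=[[0,.108,.102],[0,0,.102]]
v,e=fit([(a,tube,np.array([[268,279],[196,282]])*k),(b,tube,np.array([[438,398],[494,443]])*k)],[.6,-.3,0]);print("tube",v,np.degrees(v[2]),e)
C=[[-.045,-.08,.012],[.045,-.08,.012],[.045,.08,.012],[-.045,.08,.012]]
v,e=fit([(a,C,np.array([[345,330],[317,367],[421,388],[435,350]])*k),(b,[C[0],C[1],C[3]],np.array([[409,385],[450,372],[374,325]])*k),(w,C,np.array([[411,35],[355,12],[325,125],[385,141]]))],[.6,-.12,-.2]);print("rest",v,np.degrees(v[2]),e)
S=[[0,0,.158],[0,-.1,.141]]
v,e=fit([(a,S,np.array([[628,290],[546,294]])*k),(b,S,np.array([[323,188],[345,223]])*k)],[.6,.1,-.2]);print("knob",v,np.degrees(v[2]),e)
E
```

```text
red [([401.4, 189.9], 213), ([189.6, 346.1], 742)] blue [([34.7, 57.9], 7756), ([75.3, 2.6], 28), ([79.3, 9.1], 54), ([395.1, 26.3], 1410), ([90.1, 35.4], 13), ([98.7, 57.3], 102), ([104.1, 99.0], 13), ([170.7, 178.2], 141), ([341.1, 346.5], 4532)]
red [([205.7, 120.6], 37), ([370.6, 144.2], 62)] blue [([95.2, 78.7], 190), ([170.7, 100.8], 25), ([306.6, 142.8], 25)]
blueline [[ 0.4532 -0.2931  0.102 ]
 [ 0.4677 -0.3995  0.102 ]] [[ 0.4512 -0.2981  0.102 ]
 [ 0.4647 -0.3996  0.102 ]]
tube [ 0.4654 -0.4003  0.1456] 8.343468659256615 [[ 0.2322 -0.7485]
 [ 0.0276 -0.5242]
 [ 0.1582 -0.3967]
 [ 0.4636  0.0824]]
rest [ 0.5221 -0.123  -0.243 ] -13.922358355288699 [[-4.0303  1.0785]
 [-1.4367 -0.2964]
 [-0.0042  0.3893]
 [ 1.273   0.0646]
 [-3.7542  0.5116]
 [ 1.079  -1.2334]
 [-1.6801 -2.1579]
 [ 2.1342  0.1279]
 [-0.9706 -1.8534]
 [-0.1631 -0.269 ]
 [ 0.5763  2.9867]]
knob [ 0.5487  0.2017 -0.1243] -7.119487430358837 [[ 0.2835 -0.1312]
 [-0.5406 -0.1605]
 [-0.0035 -0.1467]
 [ 0.0052 -0.5089]]
```

Run:
```python
import cv2,numpy as np
o=np.zeros((600,800,3),np.uint8)
def put(n,x,y,w,h,k,X,Y):
    a=cv2.imread(f"pics/{n}0.png")[y:y+h,x:x+w]; o[Y:Y+h*k,X:X+w*k]=cv2.resize(a,None,fx=k,fy=k,interpolation=cv2.INTER_CUBIC)
put("wrist",320,5,100,145,4,0,0); put("scene",200,188,80,65,5,400,0); put("side",236,183,60,70,3.__int__() if 0 else 3,400,330); put("side",325,80,1,1,1,799,599)
cv2.imwrite("pics/rest.png",o)
```

```text
File "<stdin>", line 5
    put("wrist",320,5,100,145,4,0,0); put("scene",200,188,80,65,5,400,0); put("side",236,183,60,70,3.__int__() if 0 else 3,400,330); put("side",325,80,1,1,1,799,599)
                                                                                                    ^
SyntaxError: invalid decimal literal
```

Run:
```python
import cv2,numpy as np
o=np.zeros((600,800,3),np.uint8)
def put(n,x,y,w,h,k,X,Y):
    a=cv2.imread(f"pics/{n}0.png")[y:y+h,x:x+w]; o[Y:Y+h*k,X:X+w*k]=cv2.resize(a,None,fx=k,fy=k,interpolation=cv2.INTER_CUBIC)
put("wrist",320,5,100,145,4,0,0); put("scene",200,188,80,65,5,400,0); put("side",236,183,60,67,4,400,330)
cv2.imwrite("pics/rest.png",o)
```

```text
(no output)
```

View pics/rest.png

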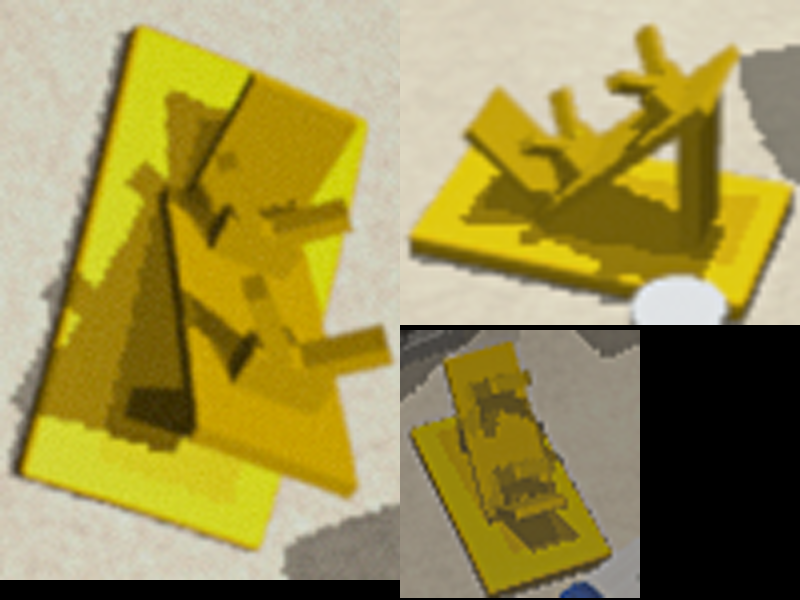

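Run:
```python
from h import *
a,b,w=cam("scene"),cam("side"),cam("wrist")
C=[[-.045,-.08,.012],[.045,-.08,.012],[.045,.08,.012],[-.045,.08,.012]]
v,e=fit([(a,C[1:2]+C[3:],[(202.5,236),(278.5,225)]),(b,[C[0],C[1],C[3]],[(258.5,249),(288.5,238.5),(239,208)]),(w,C,[(411,35.5),(354.5,12),(325,123),(385,142)])],[.6,-.12,-.2]);print("rest",v,np.degrees(v[2]),e)
def tri(o):
    f=lambda p:np.concatenate([(proj(c,p)-q).ravel() for c,q in o]); s=least_squares(f,[.52,-.12,.08]); 
    R=Ro.from_euler("z",v[2]).as_matrix(); return (s.x-[v[0],v[1],0])@R, s.fun
print("up+x",tri([(a,(260,210)),(w,(368.75,112.5)),(b,(264.7,186))]))
print("up-x",tri([(a,(268,197)),(w,(408.75,128.75)),(b,(247.2,190.5))]))
print("ft+x",tri([(a,(213.6,214.4)),(w,(383.75,23))]))
print("ft-x",tri([(a,(220,205.6)),(w,(410,35))]))
```

```text
rest [ 0.5224 -0.1244 -0.2488] -14.255874630093086 [[-1.7325 -1.4969]
 [ 0.6146 -0.7358]
 [-0.2757 -1.809 ]
 [ 0.8942 -1.244 ]
 [-0.8316 -2.0162]
 [ 2.2518 -1.0725]
 [-0.2382 -2.8961]
 [-0.504   0.2668]
 [ 0.2166  0.9681]]
up+x (array([0.0237, 0.0545, 0.0938]), array([ 0.2678,  0.3476, -0.1396, -0.5959, -1.2777, -0.8089]))
up-x (array([-0.027 ,  0.056 ,  0.0943]), array([-0.3303,  0.5019, -0.093 , -0.3461, -1.2307, -0.9673]))
ft+x (array([ 0.0167, -0.0592,  0.0539]), array([-0.6612, -0.2077, -0.0739,  0.3786]))
ft-x (array([-0.0205, -0.0592,  0.0533]), array([-0.7032, -0.1994, -0.0853,  0.3929]))
```

```bash
cat >> h.py <<'E'
def frame(x,z):  # rotation matrix from tool x, z
    z=np.array(z,float);z/=np.linalg.norm(z);x=np.array(x,float);x-=z*(x@z);x/=np.linalg.norm(x)
    return Ro.from_matrix(np.c_[x,np.cross(z,x),z])
def to(g,R,name=""):  # delta for grasp point g and tool rotation R
    s=r.get_state();R0=Rtool();t=np.array(g)+R.apply([0,0,r.pinch_z])
    print(name,"xyz",R0.inv().apply(t-s["tcp_pos"])/.03,"rot",(R0.inv()*R).as_rotvec(degrees=True))
TIP=np.array([.4654,-.4003,.102]);U=np.array([-np.sin(.1456),np.cos(.1456),0])
PSI=-.2485;RX=np.array([np.cos(PSI),np.sin(PSI),0]);RY=np.array([-RX[1],RX[0],0])
FOOT=np.array([.5224,-.1244,.046])-.001*RX-.0516*RY;UR=(RY+[0,0,1])/2**.5;NR=(RY-[0,0,1])/2**.5
E
python3 - <<'E'
from h import *
R=frame(-U,[0,0,-1]); g=TIP+.05*U
to(g+[0,0,.11],R,"hover"); to(g,R,"grasp")
E
```

```text
hover xyz [11.6943  7.2264  1.1112] rot [ 0.0056 -0.0002 -8.344 ]
grasp xyz [11.6943  7.226   4.7779] rot [ 0.0056 -0.0002 -8.344 ]
```

```bash
python3 -m crank '[{"xyz":[2,1.2,0],"delta_rot":[0,0,-4],"claw":0.3},{"xyz":[4,2.5,0],"delta_rot":[0,0,-8.3],"claw":0.4},{"xyz":[6,3.7,0],"delta_rot":[0,0,-8.3],"claw":0.4},{"xyz":[8,4.9,0],"delta_rot":[0,0,-8.3],"claw":0.4},{"xyz":[10,6.2,0.3],"delta_rot":[0,0,-8.3],"claw":0.4},{"xyz":[11.7,7.2,1.1],"delta_rot":[0,0,-8.3],"claw":0.4},{"xyz":[11.7,7.2,1.1],"delta_rot":[0,0,-8.3],"claw":0.4},{"xyz":[11.7,7.2,1.1],"delta_rot":[0,0,-8.3],"claw":0.4}]' 20
python3 - <<'E'
from h import *
w=cam("wrist");cv2.imwrite("pics/w1.png",w["img"])
print(blob(w,(105,150,40),(125,255,255)),proj(w,[TIP,TIP+.05*U,TIP+.108*U]))
to(TIP+.05*U,frame(-U,[0,0,-1]))
E
```

```text
time_s: 1.45
tcp_pos: [0.4568, -0.3527, 0.1926]
eef_rot: [179.9, 0.1, -81.9]
contact_force: [1.5, -0.4, 0.6]
gripper_width: 0.0526
gripper_force: 0.0
[([248.9, 262.2], 680)] [[252.4034 143.1914]
 [252.7355 199.4366]
 [253.092  256.6031]]
 xyz [-0.0367 -0.0114  3.6695] rot [ 0.0328  0.0142 -0.1874]
```

View pics/w1.png

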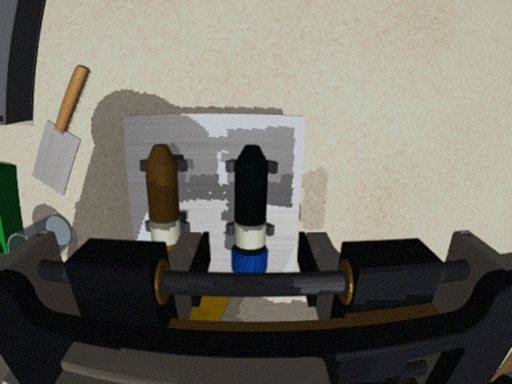

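```bash
python3 -m crank '[{"xyz":[0,0.05,1.8],"delta_rot":[0,0,0],"claw":0.4},{"xyz":[0,0.05,3.3],"delta_rot":[0,0,0],"claw":0.4},{"xyz":[0,0.05,3.67],"delta_rot":[0,0,0],"claw":0.4},{"xyz":[0,0.05,3.67],"delta_rot":[0,0,0],"claw":0.75},{"xyz":[0,0.05,3.67],"delta_rot":[0,0,0],"claw":0.9},{"xyz":[0,0.05,3.67],"delta_rot":[0,0,0],"claw":0.9},{"xyz":[0,0.05,3.67],"delta_rot":[0,0,0],"claw":0.9},{"xyz":[0,0.05,3.67],"delta_rot":[0,0,0],"claw":0.9}]' 25
python3 - <<'E'
from h import *
c=FOOT+.05*UR; R=frame(-UR,NR); print(c)
to(c-.09*NR,R,"hover")
to(TIP+.05*U+[0,0,.15],frame(-U,[0,0,-1]),"lift")
E
```

```text
time_s: 2.5
tcp_pos: [0.4592, -0.3517, 0.0852]
eef_rot: [-179.8, -0.1, -81.7]
contact_force: [2.3, 2.4, 6.9]
gripper_width: 0.0286
gripper_force: 24.9
[ 0.5174 -0.1399  0.0814]
hover xyz [-5.1518 -2.3042 -1.5524] rot [  8.6567 -44.4807  21.48  ]
lift xyz [-0.0243  0.0146 -4.9332] rot [-0.1962 -0.1166 -0.009 ]
```

```bash
python3 -m crank '[{"xyz":[0,0,-1],"delta_rot":[0,0,0],"claw":0.9},{"xyz":[0,0,-2.5],"delta_rot":[0,0,0],"claw":0.9},{"xyz":[0,0,-4],"delta_rot":[0,0,0],"claw":0.9},{"xyz":[-1,-0.5,-4.3],"delta_rot":[1.7,-8.9,4.3],"claw":0.9},{"xyz":[-2,-1,-4.3],"delta_rot":[3.5,-17.8,8.6],"claw":0.9},{"xyz":[-3,-1.5,-4],"delta_rot":[5.2,-26.7,12.9],"claw":0.9},{"xyz":[-4,-2,-3.5],"delta_rot":[6.9,-35.6,17.2],"claw":0.9},{"xyz":[-5.15,-2.3,-3],"delta_rot":[8.66,-44.5,21.5],"claw":0.9},{"xyz":[-5.15,-2.3,-2.3],"delta_rot":[8.66,-44.5,21.5],"claw":0.9},{"xyz":[-5.15,-2.3,-1.55],"delta_rot":[8.66,-44.5,21.5],"claw":0.9},{"xyz":[-5.15,-2.3,-1.55],"delta_rot":[8.66,-44.5,21.5],"claw":0.9},{"xyz":[-5.15,-2.3,-1.55],"delta_rot":[8.66,-44.5,21.5],"claw":0.9}]'
python3 - <<'E'
from h import *
c=FOOT+.05*UR; R=frame(-UR,NR)
to(c-.09*NR,R,"hover");to(c,R,"lay");print(r.get_state()["joints"])
o=[]
for n in("scene","wrist"):
    w=cam(n); im=w["img"].copy()
    for p in proj(w,[FOOT,FOOT+.12*UR]): cv2.circle(im,tuple(p.round().astype(int).tolist()),1,(255,0,255),-1)
    o.append(im)
a=cv2.resize(o[0][150:260,90:290],(800,440),interpolation=cv2.INTER_CUBIC)
cv2.imwrite("pics/a2.png",a);cv2.imwrite("pics/w2.png",o[1])
E
```

```text
time_s: 4.0
tcp_pos: [0.504, -0.1886, 0.1307]
eef_rot: [179.8, 44.9, -104.3]
contact_force: [0.4, 0.0, -0.9]
gripper_width: 0.0282
gripper_force: 24.9
hover xyz [-0.0278 -0.0357 -0.0208] rot [ 0.1401 -0.0518 -0.0725]
lay xyz [-0.0305 -0.043   2.9792] rot [ 0.1401 -0.0518 -0.0725]
[-32.5466  26.5502  -2.5065 -42.6382 -81.5057  32.8443]
```

View pics/w2.png

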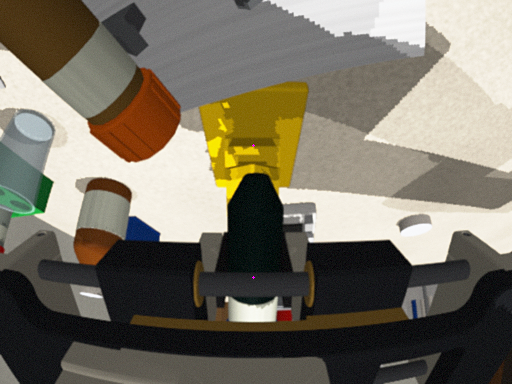

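View pics/a2.png

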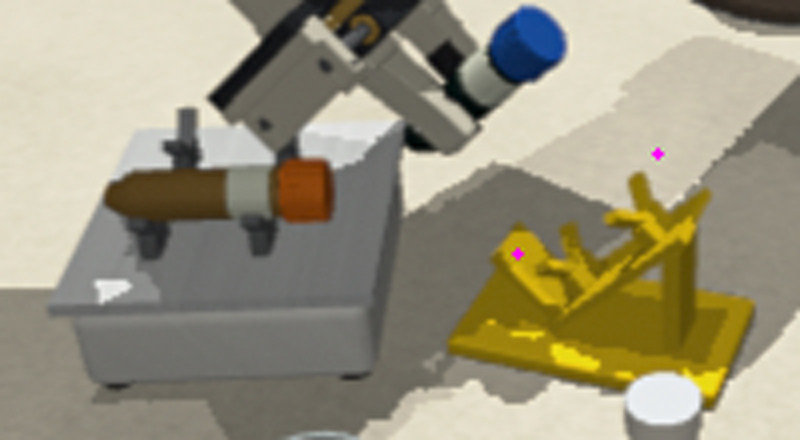

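```bash
python3 -m crank '[{"xyz":[-0.1,-0.04,1.2],"delta_rot":[0,0,0],"claw":0.9},{"xyz":[-0.1,-0.04,2],"delta_rot":[0,0,0],"claw":0.9},{"xyz":[-0.1,-0.04,2.5],"delta_rot":[0,0,0],"claw":0.9},{"xyz":[-0.1,-0.04,2.75],"delta_rot":[0,0,0],"claw":0.9},{"xyz":[-0.1,-0.04,2.85],"delta_rot":[0,0,0],"claw":0.9},{"xyz":[-0.1,-0.04,2.85],"delta_rot":[0,0,0],"claw":0.9}]'
python3 - <<'E'
from h import *
c=FOOT+.05*UR; R=frame(-UR,NR)
to(c,R,"lay"); s=r.get_state();print(R.inv().apply(s["contact_force"]))
w=cam("scene"); cv2.imwrite("pics/a3.png",cv2.resize(w["img"][150:260,90:290],(800,440),interpolation=cv2.INTER_CUBIC))
E
```

```text
time_s: 4.85
tcp_pos: [0.5203, -0.1278, 0.0726]
eef_rot: [179.8, 45.1, -104.4]
contact_force: [0.8, 3.8, 5.3]
gripper_width: 0.0281
gripper_force: 24.9
lay xyz [ 0.0861 -0.0073  0.1267] rot [ 0.0974  0.0931 -0.149 ]
[-6.4552  0.1831 -0.9842]
```

View pics/a3.png

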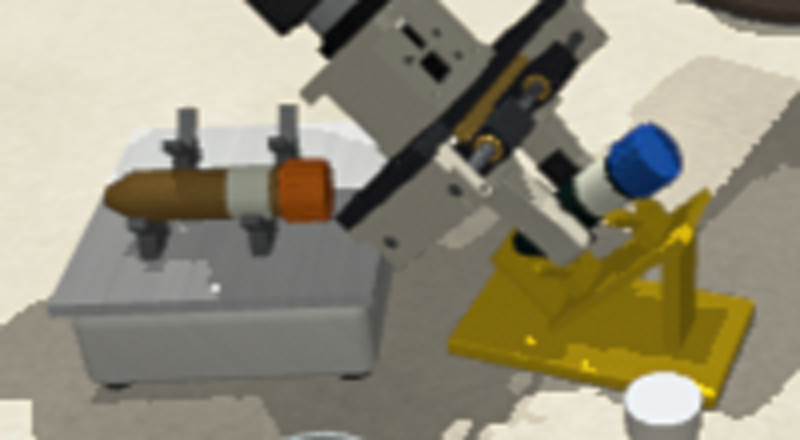

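```bash
python3 -m crank '[{"xyz":[-0.05,0,0.1],"delta_rot":[0,0,0],"claw":0.9},{"xyz":[-0.05,0,0.15],"delta_rot":[0,0,0],"claw":0.9},{"xyz":[-0.05,0,0.15],"delta_rot":[0,0,0],"claw":0.9}]'
python3 - <<'E'
from h import *
c=FOOT+.05*UR; R=frame(-UR,NR)
to(c,R,"lay"); s=r.get_state();print(R.inv().apply(s["contact_force"]))
E
```

```text
time_s: 5.28
tcp_pos: [0.5208, -0.1242, 0.0693]
eef_rot: [179.7, 45.0, -104.5]
contact_force: [-0.4, -0.2, -0.6]
gripper_width: 0.0284
gripper_force: 24.9
lay xyz [ 0.0941 -0.0201 -0.0372] rot [ 0.1234  0.0224 -0.2201]
[0.628  0.3549 0.1573]
```

```bash
python3 -m crank '[{"xyz":[0,0,0.05],"delta_rot":[0,0,0],"claw":0.9},{"xyz":[0,0,0.1],"delta_rot":[0,0,0],"claw":0.9},{"xyz":[0,0,0.1],"delta_rot":[0,0,0],"claw":0.9}]'
python3 - <<'E'
from h import *
R=frame(-UR,NR); s=r.get_state();print(R.inv().apply(s["contact_force"]))
to(FOOT+.05*UR,R)
E
```

```text
time_s: 5.65
tcp_pos: [0.5215, -0.1235, 0.0683]
eef_rot: [179.8, 44.9, -104.4]
contact_force: [-3.2, -7.7, 8.4]
gripper_width: 0.0283
gripper_force: 24.8
[ -0.0469   1.2462 -11.7882]
 xyz [ 0.0909 -0.0025 -0.0781] rot [ 0.0747 -0.0693 -0.0867]
```

```bash
python3 -m crank '[{"xyz":[0,0,-0.05],"delta_rot":[0,0,0],"claw":0.6},{"xyz":[0,0,-0.05],"delta_rot":[0,0,0],"claw":0.4},{"xyz":[0,0,-0.05],"delta_rot":[0,0,0],"claw":0.4},{"xyz":[0,0,-0.05],"delta_rot":[0,0,0],"claw":0.4},{"xyz":[0,0,-1],"delta_rot":[0,0,0],"claw":0.4},{"xyz":[0,0,-2.5],"delta_rot":[0,0,0],"claw":0.4},{"xyz":[0,0,-4.3],"delta_rot":[0,0,0],"claw":0.4},{"xyz":[0,0,-4.3],"delta_rot":[0,0,0],"claw":0.4}]'
python3 - <<'E'
from h import *
R=frame(NR,-UR); 
to(FOOT+.112*UR+.1*UR,R,"hov");to(FOOT+.112*UR,R,"grip")
w=cam("side");im=w["img"].copy()
for p in proj(w,[FOOT,FOOT+.12*UR]): print(p)
print(blob(w,(105,150,40),(125,255,255)),proj(w,FOOT+.108*UR))
a=cam("scene");print(blob(a,(105,150,40),(125,255,255)),proj(a,FOOT+.108*UR))
o=np.zeros((560,800,3),np.uint8)
o[:,:400]=cv2.resize(a["img"][170:268,200:270],(400,560),interpolation=cv2.INTER_CUBIC);o[:,400:]=cv2.resize(w["img"][162:260,230:300],(400,560),interpolation=cv2.INTER_CUBIC)
cv2.imwrite("pics/a4.png",o)
E
```

```text
time_s: 6.65
tcp_pos: [0.5, -0.2135, 0.161]
eef_rot: [-179.9, 44.9, -104.3]
contact_force: [1.0, 0.1, -0.9]
gripper_width: 0.0526
gripper_force: 0.0
hov xyz [-4.6851  0.0553  3.6496] rot [127.0274   0.0848 127.309 ]
grip xyz [-1.3517  0.0511  3.657 ] rot [127.0274   0.0848 127.309 ]
[269.6875 226.3924]
[257.7276 182.6623]
[([5.8, 76.6], 148), ([170.8, 100.5], 33), ([319.4, 138.1], 19), ([300.0, 146.5], 149), ([257.9, 185.9], 58)] [[258.9271 187.0481]]
[([31.6, 70.2], 5786), ([393.3, 25.7], 1557), ([99.5, 102.6], 69), ([252.5, 191.4], 226), ([341.0, 346.4], 4549)] [[250.3781 190.5094]]
```

View pics/a4.png

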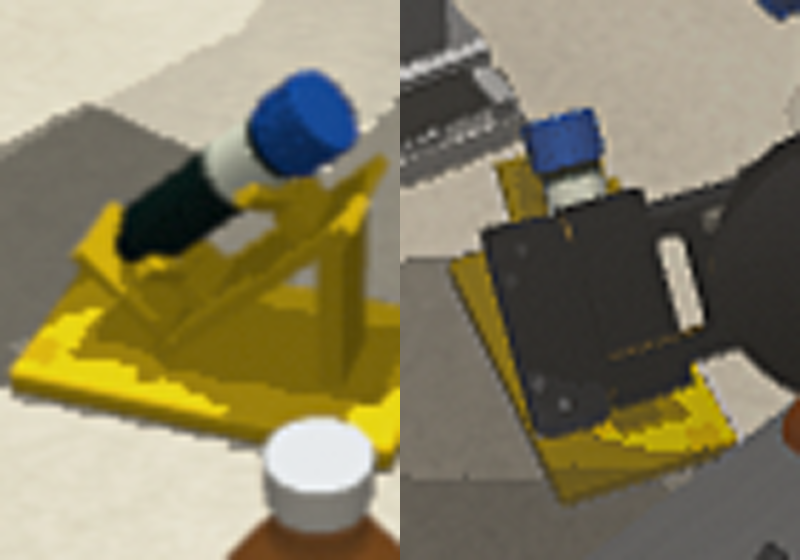

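Run:
```python
from h import *
R=frame(-NR,-UR); 
to(FOOT+.06*UR+[0,0,.18],frame(-RY,[0,0,-1]),"mid");to(FOOT+.112*UR+.09*UR,R,"hov");to(FOOT+.112*UR,R,"grip")
```

```text
mid xyz [-4.0272  0.0055 -0.2613] rot [ 0.1537 45.0727 -0.1854]
hov xyz [-4.3295  0.0021  3.5386] rot [ 0.2305 90.0726 -0.1218]
grip xyz [-1.3295 -0.0097  3.5348] rot [ 0.2305 90.0726 -0.1218]
```

```bash
python3 -m crank '[{"xyz":[-1,0,-0.2],"delta_rot":[0,9,0],"claw":0.4},{"xyz":[-2.2,0,-0.3],"delta_rot":[0,18,0],"claw":0.35},{"xyz":[-3.2,0,-0.3],"delta_rot":[0,27,0],"claw":0.35},{"xyz":[-4.2,0,-0.3],"delta_rot":[0,36,0],"claw":0.35},{"xyz":[-4.5,0,0.4],"delta_rot":[0,45,0],"claw":0.35},{"xyz":[-4.6,0,1.2],"delta_rot":[0,54,0],"claw":0.35},{"xyz":[-4.6,0,2],"delta_rot":[0,63,0],"claw":0.35},{"xyz":[-4.6,0,2.7],"delta_rot":[0,72,0],"claw":0.35},{"xyz":[-4.5,0,3.2],"delta_rot":[0,81,0],"claw":0.35},{"xyz":[-4.33,0,3.54],"delta_rot":[0,90,0],"claw":0.35},{"xyz":[-4.33,0,3.54],"delta_rot":[0,90,0],"claw":0.35},{"xyz":[-4.33,0,3.54],"delta_rot":[0,90,0],"claw":0.35}]'
python3 - <<'E'
from h import *
R=frame(-NR,-UR);print(r.get_state()["joints"])
to(FOOT+.112*UR+.09*UR,R,"hov");to(FOOT+.112*UR,R,"grip")
w=cam("wrist");cv2.imwrite("pics/w5.png",w["img"]);print(blob(w,(105,150,40),(125,255,255)),proj(w,[FOOT+.12*UR,FOOT+.1*UR]))
E
```

```text
time_s: 8.25
tcp_pos: [0.5401, -0.0481, 0.1746]
eef_rot: [179.5, -44.9, -103.9]
contact_force: [0.4, -0.1, 0.6]
gripper_width: 0.0571
gripper_force: 0.0
[ 34.3349  25.1746 -25.5193  28.3555 -77.8455 -64.3096]
hov xyz [ 0.0304 -0.0217 -0.0126] rot [0.2333 0.0636 0.2462]
grip xyz [ 0.0338 -0.0339  2.9874] rot [0.2333 0.0636 0.2462]
[([251.8, 211.3], 1572), ([6.8, 377.2], 98)] [[253.3816 207.6839]
 [253.2846 199.563 ]]
```

```bash
cat >> h.py <<'E'
def capfit(w,F,u,a,b,z0=.096,z1=.12,rad=.017,mask=None,dbg=True):
    # offset of the cap along unit vectors a,b so that silhouette moments match the blue blob
    h=cv2.cvtColor(w["img"],cv2.COLOR_BGR2HSV);m=cv2.inRange(h,np.array((100,110,25)),np.array((130,255,255)))
    n,l,s,ce=cv2.connectedComponentsWithStats(m)
    p0=proj(w,F+.108*u)[0];i=1+min(range(n-1),key=lambda k:np.linalg.norm(ce[k+1]-p0)-.02*s[k+1,4]**.5*10)
    t=np.arange(0,2*np.pi,.1);pts=np.array([F+z*u+rad*(np.cos(q)*a+np.sin(q)*b) for z in(z0,z1) for q in t])
    def st(d):
        hu=proj(w,pts+d[0]*a+d[1]*b); return np.r_[hu.min(0),hu.max(0)]
    box=np.r_[s[i,0],s[i,1],s[i,0]+s[i,2]-1,s[i,1]+s[i,3]-1]
    print("box",box,"pred",st([0,0]),"area",s[i,4]); return box,st
E
python3 - <<'E'
from h import *
w=cam("wrist");RXd=RX
capfit(w,FOOT,UR,RX,NR)
print(proj(w,[FOOT+.12*UR,FOOT+.12*UR+.01*RX,FOOT+.12*UR+.01*NR]))
E
```

```text
box [231 188 273 235] pred [232.4512 179.8971 275.021  227.7927] area 1601
[[253.746  208.3692]
 [241.2077 208.3529]
 [253.7144 219.9271]]
```

```bash
python3 -m crank '[{"xyz":[-0.15,-0.07,1.2],"delta_rot":[0,0,0],"claw":0.35},{"xyz":[-0.15,-0.07,2.2],"delta_rot":[0,0,0],"claw":0.35},{"xyz":[-0.15,-0.07,2.8],"delta_rot":[0,0,0],"claw":0.35},{"xyz":[-0.15,-0.07,2.9],"delta_rot":[0,0,0],"claw":0.35},{"xyz":[-0.15,-0.07,2.9],"delta_rot":[0,0,0],"claw":0.7},{"xyz":[-0.15,-0.07,2.9],"delta_rot":[0,0,0],"claw":0.9},{"xyz":[-0.15,-0.07,2.9],"delta_rot":[0,0,0],"claw":0.9},{"xyz":[-0.15,-0.07,2.9],"delta_rot":[0,0,0],"claw":0.9}]' 35
python3 - <<'E'
from h import *
R=frame(-NR,-UR);s=r.get_state();print(R.inv().apply(s["contact_force"]))
to(FOOT+.112*UR,R,"grip")
w=cam("wrist");capfit(w,FOOT+.0055*NR+.001*RX,UR,RX,NR)
E
```

```text
time_s: 9.35
tcp_pos: [0.5276, -0.1053, 0.1113]
eef_rot: [179.7, -45.0, -104.1]
contact_force: [-4.5, 3.9, 5.6]
gripper_width: 0.0328
gripper_force: 35.0
[ 2.062   5.3613 -5.8636]
grip xyz [0.1424 0.0447 0.1161] rot [0.2112 0.0038 0.1295]
box [221 224 286 272] pred [224.0306 220.958  287.752  293.0241] area 2645
```

```bash
cat >> h.py <<'E'
YS=-.1243;SX=np.array([np.cos(YS),np.sin(YS),0]);SY=np.array([-SX[1],SX[0],0])
KNOB=np.array([.5487,.2017,.146]);WELL=KNOB-.1*SY;WELL[2]=.056
E
python3 - <<'E'
from h import *
R=frame(-SY,[0,0,-1]);print(WELL)
to(WELL+[0,0,.112+.12],R,"hov")
E
```

```text
[0.5363 0.1025 0.056 ]
hov xyz [-1.0804  1.4512 -8.5122] rot [  3.0422 -44.9233  -6.7048]
```

```bash
python3 -m crank '[{"xyz":[0.5,0,-0.8],"delta_rot":[0,0,0],"claw":0.9},{"xyz":[1.2,0,-2],"delta_rot":[0,0,0],"claw":0.9},{"xyz":[2,0.2,-3.2],"delta_rot":[0.6,-9,-1.3],"claw":0.9},{"xyz":[2.5,0.5,-4.5],"delta_rot":[1.2,-18,-2.7],"claw":0.9},{"xyz":[2,0.8,-6],"delta_rot":[1.8,-27,-4],"claw":0.9},{"xyz":[1,1.1,-7.2],"delta_rot":[2.4,-36,-5.4],"claw":0.9},{"xyz":[0,1.4,-8.2],"delta_rot":[3,-45,-6.7],"claw":0.9},{"xyz":[-1.08,1.45,-8.5],"delta_rot":[3,-45,-6.7],"claw":0.9},{"xyz":[-1.08,1.45,-8.5],"delta_rot":[3,-45,-6.7],"claw":0.9},{"xyz":[-1.08,1.45,-8.5],"delta_rot":[3,-45,-6.7],"claw":0.9}]'
python3 - <<'E'
from h import *
R=frame(-SY,[0,0,-1]); to(WELL+[0,0,.112+.12],R,"hov")
a=cam("scene");b=cam("side")
o=np.zeros((540,800,3),np.uint8)
for k,(c,(x,y)) in enumerate(((a,(300,70)),(b,(165,50)))):
    im=cv2.resize(c["img"][y:y+135,x:x+100],None,fx=4,fy=4,interpolation=cv2.INTER_CUBIC)
    for P,col in ((WELL+[0,0,.085],(255,0,255)),(WELL+[0,0,.12],(0,255,0)),(WELL+[0,0,.24],(0,255,255)),(KNOB+[0,0,.014],(255,255,0))):
        p=(proj(c,P)[0]-[x,y])*4+2; print(p); cv2.circle(im,tuple(p.astype(int).tolist()),2,col,-1)
    o[:,k*400:k*400+400]=im
cv2.imwrite("pics/a6.png",o)
E
```

```text
time_s: 10.65
tcp_pos: [0.5364, 0.1019, 0.2684]
eef_rot: [180.0, 0.1, -97.1]
contact_force: [-0.7, -0.9, -0.9]
gripper_width: 0.0332
gripper_force: 35.0
hov xyz [-0.0198  0.0043 -0.0272] rot [0.0438 0.0901 0.0289]
[197.5418 474.0406]
[207.2403 414.4055]
[244.8284 183.2815]
[411.6578 460.461 ]
[225.2961 370.8467]
[221.5635 331.6636]
[207.4079 183.0671]
[168.676  280.4898]
```

View pics/a6.png

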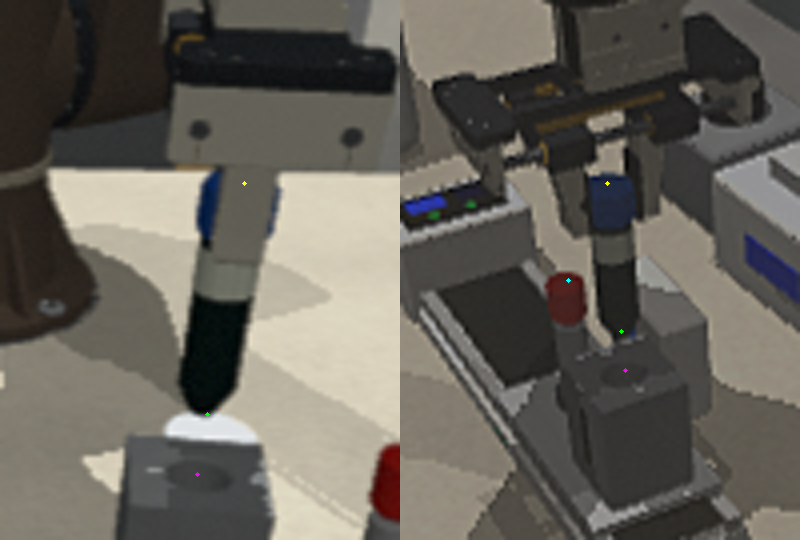

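```bash
python3 -m crank '[{"xyz":[-0.02,0,0.6],"delta_rot":[0,0,0],"claw":0.9},{"xyz":[-0.02,0,1.1],"delta_rot":[0,0,0],"claw":0.9},{"xyz":[-0.02,0,1.5],"delta_rot":[0,0,0],"claw":0.9},{"xyz":[-0.02,0,1.75],"delta_rot":[0,0,0],"claw":0.9},{"xyz":[-0.02,0,1.75],"delta_rot":[0,0,0],"claw":0.9}]'
```

```text
time_s: 11.38
tcp_pos: [0.5365, 0.1025, 0.2155]
eef_rot: [179.9, 0.1, -97.1]
contact_force: [0.2, 0.7, -1.1]
gripper_width: 0.0329
gripper_force: 35.0
```

No contact; the tip is about 18 mm in. Continue.

```bash
python3 -m crank '[{"xyz":[0,0,0.25],"delta_rot":[0,0,0],"claw":0.9},{"xyz":[0,0,0.5],"delta_rot":[0,0,0],"claw":0.9},{"xyz":[0,0,0.75],"delta_rot":[0,0,0],"claw":0.9},{"xyz":[0,0,0.75],"delta_rot":[0,0,0],"claw":0.9}]'
```

```text
time_s: 11.88
tcp_pos: [0.5363, 0.1025, 0.1927]
eef_rot: [179.9, 0.1, -97.1]
contact_force: [-0.5, 0.6, -0.7]
gripper_width: 0.033
gripper_force: 35.0
```

```bash
python3 -m crank '[{"xyz":[0,0,0.3],"delta_rot":[0,0,0],"claw":0.9},{"xyz":[0,0,0.6],"delta_rot":[0,0,0],"claw":0.9},{"xyz":[0,0,0.9],"delta_rot":[0,0,0],"claw":0.9},{"xyz":[0,0,1.15],"delta_rot":[0,0,0],"claw":0.9},{"xyz":[0,0,1.3],"delta_rot":[0,0,0],"claw":0.9},{"xyz":[0,0,1.3],"delta_rot":[0,0,0],"claw":0.9}]'
```

```text
time_s: 12.62
tcp_pos: [0.5365, 0.1027, 0.1541]
eef_rot: [180.0, 0.1, -97.1]
contact_force: [0.3, -0.0, -1.6]
gripper_width: 0.0328
gripper_force: 35.0
```

```bash
python3 -m crank '[{"xyz":[0,0,0.06],"delta_rot":[0,0,0],"claw":0.9},{"xyz":[0,0,0.12],"delta_rot":[0,0,0],"claw":0.9},{"xyz":[0,0,0.12],"delta_rot":[0,0,0],"claw":0.9}]'
```

```text
time_s: 13.0
tcp_pos: [0.5365, 0.1027, 0.1509]
eef_rot: [180.0, 0.1, -97.1]
contact_force: [-0.9, 0.8, -1.2]
gripper_width: 0.033
gripper_force: 35.0
```

```bash
python3 -m crank '[{"xyz":[0,0,0.05],"delta_rot":[0,0,0],"claw":0.9},{"xyz":[0,0,0.1],"delta_rot":[0,0,0],"claw":0.9},{"xyz":[0,0,0.1],"delta_rot":[0,0,0],"claw":0.9}]'
```

```text
time_s: 13.38
tcp_pos: [0.5367, 0.1028, 0.1481]
eef_rot: [180.0, 0.1, -97.1]
contact_force: [-1.0, -0.5, 3.3]
gripper_width: 0.033
gripper_force: 35.0
```

```bash
python3 -m crank '[{"xyz":[0,0,0.05],"delta_rot":[0,0,0],"claw":0.9},{"xyz":[0,0,0.05],"delta_rot":[0,0,0],"claw":0.9}]'
```

```text
time_s: 13.62
tcp_pos: [0.5372, 0.1029, 0.148]
eef_rot: [-179.9, 0.2, -97.1]
contact_force: [-4.0, -0.1, 12.1]
gripper_width: 0.033
gripper_force: 35.0
```

```bash
python3 -m crank '[{"xyz":[0,0,-0.05],"delta_rot":[0,0,0],"claw":0.6},{"xyz":[0,0,-0.05],"delta_rot":[0,0,0],"claw":0.4},{"xyz":[0,0,-0.05],"delta_rot":[0,0,0],"claw":0.35},{"xyz":[0,0,-0.05],"delta_rot":[0,0,0],"claw":0.35},{"xyz":[0,0,-1],"delta_rot":[0,0,0],"claw":0.35},{"xyz":[0,0,-2.5],"delta_rot":[0,0,0],"claw":0.35},{"xyz":[0,0,-3.3],"delta_rot":[0,0,0],"claw":0.35},{"xyz":[0,0,-3.3],"delta_rot":[0,0,0],"claw":0.35}]'
python3 - <<'E'
from h import *
print(r.get_state()["joints"])
for q in(1,-1): to(KNOB+[0,0,.08],frame(q*SX,[0,0,-1]),q)
w=cam("wrist");print(blob(w,(105,150,40),(125,255,255)),proj(w,WELL+[0,0,.12]),blob(w,(0,160,60),(6,255,255)))
a=cam("scene");print(blob(a,(105,150,40),(125,255,255)),proj(a,[WELL+[0,0,.12],WELL+[0,0,.096]]))
E
```

```text
time_s: 14.62
tcp_pos: [0.5376, 0.1029, 0.2475]
eef_rot: [-179.8, 0.2, -97.1]
contact_force: [-0.3, -0.7, -0.2]
gripper_width: 0.0567
gripper_force: 0.0
[ 31.2828   7.5914 -13.8262  -0.0939 -68.2914 -38.3823]
1 xyz [-3.3083  0.046   1.3579] rot [ -0.3322   0.0592 -90.0119]
-1 xyz [-3.3083  0.046   1.3579] rot [ 0.0592  0.3322 89.9876]
[([66.8, 164.7], 4213), ([256.4, 200.5], 1454), ([209.2, 266.5], 21)] [[256.4535 203.7194]] [([256.8, 269.5], 29), ([257.4, 299.4], 115)]
[([36.9, 57.9], 8255), ([81.6, 19.8], 516), ([408.1, 29.6], 458), ([97.9, 74.4], 867), ([349.9, 178.6], 255), ([341.0, 346.2], 4573)] [[351.3101 173.1014]
 [349.6337 183.4089]]
```

```bash
python3 -m crank '[{"xyz":[-0.8,0,0],"delta_rot":[0,0,-10],"claw":0.4},{"xyz":[-1.6,0,0],"delta_rot":[0,0,-20],"claw":0.45},{"xyz":[-2.4,0,0],"delta_rot":[0,0,-30],"claw":0.5},{"xyz":[-3.3,0.05,0],"delta_rot":[0,0,-40],"claw":0.5},{"xyz":[-3.3,0.05,0],"delta_rot":[0,0,-50],"claw":0.5},{"xyz":[-3.3,0.05,0.3],"delta_rot":[0,0,-60],"claw":0.5},{"xyz":[-3.3,0.05,0.7],"delta_rot":[0,0,-70],"claw":0.5},{"xyz":[-3.3,0.05,1],"delta_rot":[0,0,-80],"claw":0.5},{"xyz":[-3.3,0.05,1.3],"delta_rot":[0,0,-90],"claw":0.5},{"xyz":[-3.3,0.05,1.3],"delta_rot":[0,0,-90],"claw":0.5},{"xyz":[-3.3,0.05,1.3],"delta_rot":[0,0,-90],"claw":0.5}]' 40
python3 - <<'E'
from h import *
to(KNOB+[0,0,.003],frame(SX,[0,0,-1]))
w=cam("wrist");print(blob(w,(0,160,60),(6,255,255)),proj(w,[KNOB,KNOB+[0,0,.014],KNOB-[0,0,.018]]))
E
```

```text
time_s: 16.1
tcp_pos: [0.5473, 0.2009, 0.2063]
eef_rot: [-179.9, 0.1, -7.4]
contact_force: [0.2, -0.1, 0.5]
gripper_width: 0.0441
gripper_force: 0.0
 xyz [ 0.0447 -0.0281  2.5354] rot [-0.087   0.051  -0.2364]
[([250.8, 214.0], 1321)] [[252.8939 209.5173]
 [252.841  216.1982]
 [252.9539 201.9521]]
```

```bash
python3 -m crank '[{"xyz":[0.04,0,1],"delta_rot":[0,0,0],"claw":0.5},{"xyz":[0.04,0,2],"delta_rot":[0,0,0],"claw":0.5},{"xyz":[0.04,0,2.5],"delta_rot":[0,0,0],"claw":0.5},{"xyz":[0.04,0,2.5],"delta_rot":[0,0,0],"claw":0.7},{"xyz":[0.04,0,2.5],"delta_rot":[0,0,0],"claw":0.9},{"xyz":[0.04,0,2.5],"delta_rot":[0,0,0],"claw":0.9},{"xyz":[0.04,0,2.5],"delta_rot":[0,0,0],"claw":0.9}]' 40
```

```text
time_s: 17.02
tcp_pos: [0.5493, 0.2026, 0.1325]
eef_rot: [-179.7, -0.1, -7.1]
contact_force: [1.0, 5.8, -6.3]
gripper_width: 0.0293
gripper_force: 40.0
```

Knob gripped. Lift about 13.5 mm.

```bash
python3 -m crank '[{"xyz":[0,0,-0.15],"delta_rot":[0,0,0],"claw":0.9},{"xyz":[0,0,-0.3],"delta_rot":[0,0,0],"claw":0.9},{"xyz":[0,0,-0.45],"delta_rot":[0,0,0],"claw":0.9},{"xyz":[0,0,-0.45],"delta_rot":[0,0,0],"claw":0.9}]'
python3 - <<'E'
from h import *
to(r.get_state()["tcp_pos"]+[0,0,r.pinch_z]+.1*SY,frame(SX,[0,0,-1]))
E
```

```text
time_s: 17.52
tcp_pos: [0.5492, 0.2026, 0.1457]
eef_rot: [-179.7, -0.1, -7.2]
contact_force: [3.2, 4.7, -10.5]
gripper_width: 0.0292
gripper_force: 40.0
 xyz [-0.0017 -3.3333  0.0174] rot [-0.2999 -0.0659 -0.0291]
```

```bash
python3 -m crank '[{"xyz":[0,-0.15,-0.45],"delta_rot":[0,0,0],"claw":0.9},{"xyz":[0,-0.15,0],"delta_rot":[0,0,0],"claw":0.9}]' 40 >/dev/null
python3 - <<'E'
from plant import r
print(r.get_state())
E
```

```text
{'time_s': 17.775, 'joints': array([ 39.55007712,  16.04221982, -17.28428841,  -0.26771062,
       -56.88865424,  43.36004588]), 'qd': array([ 0.11273012,  5.62697216, -8.17492419,  0.32667536, 14.4783574 ,
        0.22580519]), 'joint_torque': array([ -1.08699225, -54.42802548,  33.31070065,   9.26762313,
         1.40241981,   0.05556671]), 'tcp_pos': array([0.54658555, 0.20454902, 0.14348222]), 'eef_rot': array([179.99693638,   0.31055504,  -7.23654822]), 'contact_force': array([-5.63062517, -1.16564411, -7.87593204]), 'moment': array([-0.27599797,  2.51316119, -0.12095804]), 'gripper_force': 39.99828946776688, 'gripper_width': 0.028851623318566975}
```

```bash
python3 -m crank '[{"xyz":[0,0,0],"delta_rot":[0,0,0],"claw":0.9},{"xyz":[0,0,0],"delta_rot":[0,0,0],"claw":0.9}]' 40
python3 - <<'E'
from h import *
for n in("scene","side"):
    a=cam(n); print(blob(a,(0,160,60),(6,255,255)),[ (L,proj(a,KNOB+[0,0,-.002+L]+.0045*SY)) for L in(0,.009,.013,.016)])
E
```

```text
time_s: 18.02
tcp_pos: [0.5466, 0.2045, 0.1441]
eef_rot: [180.0, 0.3, -7.2]
contact_force: [-7.9, -0.5, -7.8]
gripper_width: 0.0289
gripper_force: 40.0
[([402.9, 187.5], 246), ([189.7, 346.2], 758)] [(0, array([[403.0307, 191.6827]])), (0.009, array([[404.0336, 187.8474]])), (0.013, array([[404.4838, 186.1257]])), (0.016, array([[404.8233, 184.8274]]))]
[([370.4, 144.5], 69)] [(0, array([[206.622 , 123.2536]])), (0.009, array([[206.3232, 120.8069]])), (0.013, array([[206.1893, 119.7111]])), (0.016, array([[206.0885, 118.8859]]))]
```

```bash
python3 -m crank '[{"xyz":[0,0.15,0],"delta_rot":[0,0,0],"claw":0.9},{"xyz":[0,0.15,0],"delta_rot":[0,0,0],"claw":0.55},{"xyz":[0,0.15,0],"delta_rot":[0,0,0],"claw":0.55},{"xyz":[0,0.15,0.2],"delta_rot":[0,0,0],"claw":0.55},{"xyz":[0,0.15,0.45],"delta_rot":[0,0,0],"claw":0.55},{"xyz":[0,0.15,0.45],"delta_rot":[0,0,0],"claw":0.55}]' 40
python3 - <<'E'
from h import *
to(KNOB+[0,0,.003],frame(SX,[0,0,-1]))
for n in("scene","wrist"):
    a=cam(n); print(blob(a,(0,160,60),(6,255,255)),[ (L,proj(a,KNOB+[0,0,-.002+L])) for L in(0,.009,.013,.016)])
E
```

```text
time_s: 18.88
tcp_pos: [0.5482, 0.2006, 0.1307]
eef_rot: [-179.9, 0.1, -7.2]
contact_force: [0.0, -0.4, -0.1]
gripper_width: 0.0395
gripper_force: 0.0
 xyz [ 0.012  -0.0377  0.0174] rot [-0.0691  0.0808 -0.0331]
[([401.2, 190.2], 253), ([189.7, 346.2], 759)] [(0, array([[400.6532, 191.4659]])), (0.009, array([[401.6386, 187.6331]])), (0.013, array([[402.0809, 185.9126]])), (0.016, array([[402.4145, 184.6152]]))]
[([249.7, 254.2], 1634)] [(0, array([[252.509 , 257.4176]])), (0.009, array([[252.4461, 265.7553]])), (0.013, array([[252.4163, 269.7227]])), (0.016, array([[252.3931, 272.8121]]))]
```

```bash
python3 -m crank '[{"xyz":[0,-0.05,0],"delta_rot":[0,0,0],"claw":0.9},{"xyz":[0,-0.05,0],"delta_rot":[0,0,0],"claw":0.9},{"xyz":[0,-0.05,0],"delta_rot":[0,0,0],"claw":0.9},{"xyz":[0,-0.05,0],"delta_rot":[0,0,0],"claw":0.9},{"xyz":[0,-0.05,-0.15],"delta_rot":[0,0,0],"claw":0.9},{"xyz":[0,-0.05,-0.3],"delta_rot":[0,0,0],"claw":0.9},{"xyz":[0,-0.05,-0.45],"delta_rot":[0,0,0],"claw":0.9},{"xyz":[0,-0.05,-0.45],"delta_rot":[0,0,0],"claw":0.9},{"xyz":[0,-0.05,-0.45],"delta_rot":[0,0,0],"claw":0.9}]' 55
python3 - <<'E'
from h import *
a=cam("scene"); print(blob(a,(0,160,60),(6,255,255)),[ (L,proj(a,KNOB+[0,0,-.002+L])) for L in(0,.009,.013,.016)])
E
```

```text
time_s: 20.1
tcp_pos: [0.5488, 0.2028, 0.1447]
eef_rot: [-179.9, 0.0, -7.1]
contact_force: [5.5, 2.8, -10.0]
gripper_width: 0.0288
gripper_force: 55.0
[([403.1, 184.7], 244), ([189.7, 346.2], 760)] [(0, array([[400.6532, 191.4659]])), (0.009, array([[401.6386, 187.6331]])), (0.013, array([[402.0809, 185.9126]])), (0.016, array([[402.4145, 184.6152]]))]
```

```bash
python3 -m crank '[{"xyz":[0,-0.1,0],"delta_rot":[0,0,0],"claw":0.9},{"xyz":[0,-0.25,0],"delta_rot":[0,0,0],"claw":0.9},{"xyz":[0,-0.4,0],"delta_rot":[0,0,0],"claw":0.9},{"xyz":[0,-0.4,0],"delta_rot":[0,0,0],"claw":0.9}]' 55
python3 - <<'E'
from h import *
a=cam("scene"); print(blob(a,(0,160,60),(6,255,255)),[ (L,proj(a,KNOB+[0,0,-.002+L]+.012*SY)) for L in(0,.013)])
E
```

```text
time_s: 20.65
tcp_pos: [0.5499, 0.2137, 0.1444]
eef_rot: [-180.0, 0.1, -7.2]
contact_force: [6.1, -1.3, -9.8]
gripper_width: 0.0288
gripper_force: 55.0
[([408.9, 185.4], 245), ([189.7, 346.2], 760)] [(0, array([[407.0044, 192.0451]])), (0.013, array([[408.5   , 186.4818]]))]
```

```bash
python3 -m crank '[{"xyz":[0.03,-0.2,0],"delta_rot":[0,0,0],"claw":0.9},{"xyz":[0.03,-0.5,0],"delta_rot":[0,0,0],"claw":0.9},{"xyz":[0.03,-0.9,0],"delta_rot":[0,0,0],"claw":0.9},{"xyz":[0.03,-1.3,0],"delta_rot":[0,0,0],"claw":0.9},{"xyz":[0.03,-1.7,0],"delta_rot":[0,0,0],"claw":0.9},{"xyz":[0.03,-2.1,0],"delta_rot":[0,0,0],"claw":0.9},{"xyz":[0.03,-2.5,0],"delta_rot":[0,0,0],"claw":0.9},{"xyz":[0.03,-2.75,0],"delta_rot":[0,0,0],"claw":0.9},{"xyz":[0.03,-2.9,0],"delta_rot":[0,0,0],"claw":0.9},{"xyz":[0.03,-2.9,0],"delta_rot":[0,0,0],"claw":0.9}]' 55
python3 - <<'E'
from h import *
s=r.get_state();print((s["tcp_pos"]-[.5488,.2025,0])@SY,(s["tcp_pos"]-[.5488,.2025,0])@SX)
E
```

```text
time_s: 21.95
tcp_pos: [0.5593, 0.3017, 0.1438]
eef_rot: [-180.0, 0.3, -7.1]
contact_force: [-9.7, 1.7, -9.0]
gripper_width: 0.0291
gripper_force: 55.0
0.09974783940918895 -0.0018397269948852624
```

```bash
python3 -m crank '[{"xyz":[-0.06,0,0.14],"delta_rot":[0,0,0],"claw":0.9},{"xyz":[-0.06,0,0.14],"delta_rot":[0,0,0],"claw":0.58},{"xyz":[-0.06,0,0.14],"delta_rot":[0,0,0],"claw":0.58},{"xyz":[-0.06,0,0.14],"delta_rot":[0,0,0],"claw":0.58}]' 40
python3 - <<'E'
from h import *
a=cam("scene"); print(blob(a,(0,160,60),(6,255,255)),[ (L,proj(a,KNOB+[-.0018,0,-.002+L]+.0997*SY)) for L in(0,.009,.013)])
a=cam("wrist"); print(blob(a,(0,160,60),(6,255,255)))
E
```

```text
time_s: 22.45
tcp_pos: [0.5611, 0.3016, 0.1423]
eef_rot: [-179.8, -0.1, -7.1]
contact_force: [0.4, -0.1, -0.2]
gripper_width: 0.0368
gripper_force: 0.0
[([456.1, 190.7], 257), ([189.7, 346.2], 761)] [(0, array([[454.1559, 195.8722]])), (0.009, array([[455.5411, 191.9866]])), (0.013, array([[456.1631, 190.242 ]]))]
[([253.2, 255.1], 1501), ([251.5, 296.8], 17)]
```

```bash
cat > ok.py <<'E'
from h import *
s=r.get_state();f=s["contact_force"]@SY;print(round((s["tcp_pos"]-[.5488,.2025,0])@SY,4),s["tcp_pos"][2].round(4),s["contact_force"].round(1),"fy",round(f,1),flush=True)
raise SystemExit(abs(f)>9)
E
python3 -m crank '[{"xyz":[0,0,0.15],"delta_rot":[0,0,0],"claw":0.58},{"xyz":[0,-0.07,0.27],"delta_rot":[0,0,0],"claw":0.58},{"xyz":[0,-0.14,0.27],"delta_rot":[0,0,0],"claw":0.58},{"xyz":[0,-0.2,0.27],"delta_rot":[0,0,0],"claw":0.58},{"xyz":[0,-0.3,0.27],"delta_rot":[0,0,0],"claw":0.58}]' >/dev/null && python3 ok.py &&
python3 -m crank '[{"xyz":[0,-0.05,0],"delta_rot":[0,0,0],"claw":0.58},{"xyz":[0,-0.1,0],"delta_rot":[0,0,0],"claw":0.58},{"xyz":[0,-0.15,0],"delta_rot":[0,0,0],"claw":0.58}]' >/dev/null && python3 ok.py &&
python3 -m crank '[{"xyz":[0,-0.05,0],"delta_rot":[0,0,0],"claw":0.58},{"xyz":[0,-0.1,0],"delta_rot":[0,0,0],"claw":0.58},{"xyz":[0,-0.15,0],"delta_rot":[0,0,0],"claw":0.58}]' >/dev/null && python3 ok.py &&
python3 -m crank '[{"xyz":[0,-0.05,0],"delta_rot":[0,0,0],"claw":0.58},{"xyz":[0,-0.1,0],"delta_rot":[0,0,0],"claw":0.58},{"xyz":[0,-0.15,0],"delta_rot":[0,0,0],"claw":0.58}]' >/dev/null && python3 ok.py
```

```text
0.1066 0.1325 [-0.2 -5.7 -1.2] fy -5.7False
```

```bash
sed -i 's/raise SystemExit(abs(f)>9)/raise SystemExit(int(abs(f)>14))/' ok.py
python3 -m crank '[{"xyz":[0,-0.05,0],"delta_rot":[0,0,0],"claw":0.58},{"xyz":[0,-0.1,0],"delta_rot":[0,0,0],"claw":0.58},{"xyz":[0,-0.15,0],"delta_rot":[0,0,0],"claw":0.58}]' >/dev/null && python3 ok.py &&
python3 -m crank '[{"xyz":[0,-0.05,0],"delta_rot":[0,0,0],"claw":0.58},{"xyz":[0,-0.1,0],"delta_rot":[0,0,0],"claw":0.58},{"xyz":[0,-0.15,0],"delta_rot":[0,0,0],"claw":0.58}]' >/dev/null && python3 ok.py &&
python3 -m crank '[{"xyz":[0,-0.05,0],"delta_rot":[0,0,0],"claw":0.58},{"xyz":[0,-0.1,0],"delta_rot":[0,0,0],"claw":0.58},{"xyz":[0,-0.15,0],"delta_rot":[0,0,0],"claw":0.58}]' >/dev/null && python3 ok.py &&
python3 -m crank '[{"xyz":[0,-0.05,0],"delta_rot":[0,0,0],"claw":0.58},{"xyz":[0,-0.1,0],"delta_rot":[0,0,0],"claw":0.58},{"xyz":[0,-0.15,0],"delta_rot":[0,0,0],"claw":0.58}]' >/dev/null && python3 ok.py
```

```text
0.1122 0.1326 [-1.2 -4.4 -3. ] fy -4.5
0.1171 0.133 [-2.1 -4.4 -3.8] fy -4.7
0.1215 0.133 [-3.7 -4.9 -3.3] fy -5.3
0.126 0.133 [-2.4 -4.8 -1.2] fy -5.1
```

```bash
python3 -m crank '[{"xyz":[0,-0.05,0],"delta_rot":[0,0,0],"claw":0.58},{"xyz":[0,-0.1,0],"delta_rot":[0,0,0],"claw":0.58},{"xyz":[0,-0.15,0],"delta_rot":[0,0,0],"claw":0.58}]' >/dev/null && python3 ok.py &&
python3 -m crank '[{"xyz":[0,-0.05,0],"delta_rot":[0,0,0],"claw":0.58},{"xyz":[0,-0.1,0],"delta_rot":[0,0,0],"claw":0.58},{"xyz":[0,-0.15,0],"delta_rot":[0,0,0],"claw":0.58}]' >/dev/null && python3 ok.py &&
python3 -m crank '[{"xyz":[0,-0.05,0],"delta_rot":[0,0,0],"claw":0.58},{"xyz":[0,-0.1,0],"delta_rot":[0,0,0],"claw":0.58},{"xyz":[0,-0.15,0],"delta_rot":[0,0,0],"claw":0.58}]' >/dev/null && python3 ok.py &&
python3 -m crank '[{"xyz":[0,-0.05,0],"delta_rot":[0,0,0],"claw":0.58},{"xyz":[0,-0.1,0],"delta_rot":[0,0,0],"claw":0.58},{"xyz":[0,-0.15,0],"delta_rot":[0,0,0],"claw":0.58}]' >/dev/null && python3 ok.py
```

```text
0.1305 0.133 [-3.3 -4.7 -2.2] fy -5.1
0.135 0.1331 [-3.5 -4.3 -2. ] fy -4.7
0.1396 0.1331 [-3.1 -4.6 -3.6] fy -4.9
0.1448 0.1337 [ 0.2 -1.3  0.1] fy -1.3
```

```bash
cat > k.py <<'E'
from h import *
q=.1408
a=cam("scene"); print(blob(a,(0,160,60),(6,255,255))[:1],[ (L,proj(a,KNOB+[-.0018,0,-.002+L]+q*SY)) for L in(0,.009)])
E
python3 k.py; python3 -m crank '[{"xyz":[0,-0.05,0],"delta_rot":[0,0,0],"claw":0.58},{"xyz":[0,-0.1,0],"delta_rot":[0,0,0],"claw":0.58},{"xyz":[0,-0.1,0],"delta_rot":[0,0,0],"claw":0.58}]' >/dev/null && python3 ok.py; python3 k.py
```

```text
[([478.5, 196.6], 224)] [(0, array([[477.0738, 197.9577]])), (0.009, array([[478.6365, 194.048 ]]))]
0.1453 0.1335 [ 0.7 -8.3  2.8] fy -8.1
[([478.8, 196.8], 226)] [(0, array([[477.0738, 197.9577]])), (0.009, array([[478.6365, 194.048 ]]))]
```

```bash
python3 -m crank '[{"xyz":[0,0.1,0],"delta_rot":[0,0,0],"claw":0.5},{"xyz":[0,0.2,0],"delta_rot":[0,0,0],"claw":0.5},{"xyz":[0,0.2,0],"delta_rot":[0,0,0],"claw":0.5},{"xyz":[0,0.2,-0.6],"delta_rot":[0,0,0],"claw":0.5},{"xyz":[0,0.2,-1.8],"delta_rot":[0,0,0],"claw":0.5},{"xyz":[0,0.2,-3.5],"delta_rot":[0,0,0],"claw":0.5},{"xyz":[0,0.2,-4.5],"delta_rot":[0,0,0],"claw":0.5},{"xyz":[0,0.2,-4.5],"delta_rot":[0,0,0],"claw":0.5},{"xyz":[0,0.2,-4.5],"delta_rot":[0,0,0],"claw":0.5}]'
python3 - <<'E'
from h import *
s=np.array([-.0018,0,0])+.141*SY
for n in("scene","side","wrist"):
    a=cam(n); print(n,blob(a,(0,160,60),(6,255,255)),blob(a,(105,150,40),(125,255,255)),blob(a,(8,180,80),(14,255,255)),"knob",[proj(a,KNOB-[0,0,.002]+s+[0,0,L])[0] for L in(0,.009)],"cap",proj(a,WELL+[0,0,.11]+s)[0])
E
```

```text
time_s: 27.78
tcp_pos: [0.5652, 0.3423, 0.2685]
eef_rot: [-179.8, 0.0, -7.1]
contact_force: [0.1, -0.0, 0.3]
gripper_width: 0.0439
gripper_force: 0.0
scene [([477.4, 196.2], 286), ([189.7, 346.2], 757)] [([36.9, 57.9], 8260), ([81.6, 19.9], 517), ([393.3, 25.6], 1569), ([97.9, 74.5], 867), ([424.2, 183.7], 291), ([341.0, 346.4], 4551)] [([165.6, 197.1], 162), ([255.5, 276.3], 602)] knob [array([477.1864, 197.968 ]), array([478.7501, 194.0581])] cap [425.0204 183.4535]
side [([187.6, 99.1], 37), ([370.4, 144.5], 69)] [([5.8, 77.0], 135), ([95.7, 78.7], 236), ([171.2, 100.3], 13), ([199.5, 110.0], 44), ([299.9, 146.5], 143)] [([303.5, 233.8], 95)] knob [array([189.8659, 102.5328]), array([189.504 , 100.1464])] cap [200.7597 111.584 ]
wrist [([252.6, 193.8], 823)] [([286.8, 0.6], 96), ([423.9, 10.1], 1248), ([136.4, 158.1], 62), ([358.1, 197.0], 1138), ([144.8, 195.4], 458)] [([508.6, 30.0], 165)] knob [array([254.4606, 188.549 ]), array([254.4847, 191.2504])] cap [358.6676 195.3365]
```

Run:
```python
from h import *
a,b=cam("scene"),cam("side")
def cen(im,box):
    x,y,X,Y=box;h=cv2.cvtColor(im,cv2.COLOR_BGR2HSV)[y:Y,x:X].astype(int)
    m=((h[...,0]<8)|(h[...,0]>172))&(h[...,1]>130)&(h[...,2]>40); v,u=np.nonzero(m); return np.array([u.mean()+x,v.mean()+y]),len(u),(v.min()+y,v.max()+y)
for ia,ib,ba,bb in((cv2.imread("pics/scene0.png"),cv2.imread("pics/side0.png"),(380,170,425,215),(190,105,225,140)),(a["img"],b["img"],(455,175,500,220),(172,82,205,118))):
    p,q=cen(ia,ba),cen(ib,bb)
    f=lambda P:np.r_[(proj(a,P)-p[0])[0],(proj(b,P)-q[0])[0]]
    s=least_squares(f,[.55,.25,.15]);print(s.x,s.fun,p,q)
```

```text
[0.5448 0.2031 0.1453] [ 0.1039 -0.1105  0.1314  0.1977] (array([400.8301, 190.0154]), 259, (np.int64(181), np.int64(200))) (array([205.7065, 123.6848]), 92, (np.int64(118), np.int64(130)))
[0.559  0.3438 0.1453] [ 0.1452 -0.1798  0.1909  0.3576] (array([477.1391, 196.0762]), 302, (np.int64(186), np.int64(206))) (array([187.8718, 102.0641]), 78, (np.int64(97), np.int64(108)))
```

Knob height is the same as at the start (0.1453 m), so the pin is fully home, with the carriage about 0.141 m along. The tube is seated and the gripper is clear of everything.

```bash
python3 -c "
from plant import job
print(job.close_job())"
```

```text
the job is handed in; nothing more can be done
None
```

The job is handed in at about 28 s on the robot's clock: the blue tube was laid and released in the rest, then seated upright in the well. The carriage is locked in the reading hole about 0.141 m along, and I never touched the orange tube; my first pull of the knob slipped, so I gripped it again.

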